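# Set and lock the dust extractor's suction, then draw up its hood and hold it

### The arm

A 6-joint arm with a two-finger parallel gripper is mounted at the origin on a cart in front of the work surface, level with it; the furniture and walls round the work are solid. World frame = base frame: x ahead of the robot, y to its left, z up, the work surface at z = 0. Lengths are in m, angles in rad, forces in N, time in s.
With the tool pointing down it reaches from about 0.4 to 0.825 m from the base axis. Payload 7 kg.
Tool frame: the origin (TCP) lies between the finger pads, 19 mm behind the fingertips; this is the grasp point; z points along the fingers, y is the line along which they close (so a half turn about z gives the same grasp; the last joint's range is limited). The gripper opens to 85 mm and grips with 20 to 120 N. Pads are 22 mm wide; open, the fingers measure 114 mm over their backs; the gripper's body (76 mm by 85 mm) begins 54 mm behind the grasp point. The pads swing forward as they close: fully open they stand 13 mm farther back than shut.
Start: joints at [-0.88, 0.359, 0.012, 0, -1.224, -0.288], TCP at [0.265, -0.621, 0.25] pointing down, gripper open.
Joint ranges: [-3.07, 3.07], [-1.43, 2.12], [-1.02, 1.25], [-3.03, 1.67], [-3.05, -0], [-3.03, 3.03]. Speed limits (rad/s): [2.39, 2.39, 3.01, 3.14, 3.14, 3.14].

### API

Orientations are given as a unit quaternion [w, x, y, z].
In Python, from station import env gives the robot as it stands.
- The arm moves only by the tool move_arm, never from a script. Its argument "increments" is a list of rows, each a list of 3 entries, a list of its own where there are three numbers: the opening, from 0 (shut) to 1 (fully open), then the shift along the tool's x, y, z in cm, then the turn about the tool's z in rad. In form: [[claw, [dx, dy, dz], spin], ...]. A call has 1 to 8 rows; each row is the pose to reach, as a shift and turn from the pose commanded when the call began, along the tool's axes at that moment; what a row does not reach only later rows make up. A row lasts 1/10 s, in which the tool goes at most 50 mm and 8.59 degrees, less where a joint would pass 70% of its speed; a pose out of reach is approached as far as the arm can. A call with a gripper value outside its range is refused whole. The fingers move at their own pace and stop on an object; "force" is the grip in N (left out, the last holds). Time passes only in rows, so rows that repeat a pose let the fingers close. It gives the time, the measured TCP pose, the force, the opening and the grip force at its end, in the units of the state.
- env.get_obs(): the state, without advancing time (a new reading comes with each control period).
- env.snapshot(name): name is "scene" or "side" or "wrist"; returns a dict with "image" (400x640x3 uint8, red, green, blue), "mtx" (3x3 intrinsics, pixels), "R" (3x3) and "t" (3): a world point X has camera coordinates R X + t; the wrist camera has in their place "tool_from_camera" (4x4, takes a point from camera to tool coordinates, whose origin is the TCP and whose axes are the flange's). Camera axes: x right, y down, z forward; pixel columns grow to the right and rows downward; lengths in m; the calibration is good to about 2 mm. A picture is of the moment at which its call begins: read the wrist's pose just before it. There is no depth.
- env.job_done(): hands the job in; it is judged then, once.
Trained networks look in a picture, given as the dict that the camera call returned (one of the last four; its "shot" number tells which), for a name from the list of things; names that differ only in an ending like _2 or _b are one class to them, and where a whole thing is asked for, a point or a joint stands for the part that bears it (a point fixed in the world has none). Each returns a list of dicts, best first, with "score" (0 to 1); they miss things now and then, are a little off and sometimes report something else, mostly with a low value. They report only what shows in the picture. A call takes as long as a camera call.
- env.recognise(picture, query): "rect" ([centre column, centre row, width, height] in pixels, round what is visible of it).
- env.landmark_of(picture, query): "position" ([column, row] in pixels: a listed point, or the origin of a listed thing).
The state is a dict: "time_s": time; "q": joint angles; "joint_vel": joint speeds; "joint_torque": joint torques, N m; "ee_pos": TCP position; "ee_rot": TCP orientation; "contact_force": force on the tool from outside, world axes, zero at the start; "moment": the same for the moment, N m; "width": finger opening in m; "grasp_force": force on a finger pad.
Only numpy, scipy, OpenCV 4.12 (cv2) and the standard library are available. Lean on these libraries where they do the work, as an engineer would, in place of code of your own. Each camera call takes 0.05 s, during which the arm holds its last target. There are 200 camera calls.

### The job

Get the bench dust extractor ready for sanding: turn its suction knob until the pointer stands on the long mark, then slide the lock fork fully home over the knob so that the setting cannot creep. Then squeeze the release button in the hood's grip and draw the hood up on its two-section mast, past the first stop to the second, so that both sections are fully out. Finish while still holding the hood up there by its grip, not letting go, so that I can tighten the collars; leave the sanding block and the two wood offcuts where they lie.

Things in the scene. Friction and masses are not known exactly. Their poses are not given: they have to be found in the camera images.
- extractor: grey housing 150 (x) x 260 (y) x 50 mm high, fixed to the worktop; origin under its centre, x to its rear, y to the left, z up. On top: right, the suction knob (axis at x +20, y -75 mm) with the lock fork in front of it, nearer the robot; left, the upright mast (axis at x 0, y +70 mm) with the grey suction hood, its 70 mm wide mouth facing -x. The parts' axes turn with this frame.
- suction_knob (a joint): angle of the knob about the vertical (rad): 0 = its pointer exactly on the long raised mark of the dial, which lies on the far side (+x of the housing); positive = counter-clockwise seen from above; range -0.4 to 1.5, starts between 0.5 and 1.25; stays where it is left (about 0.04 N m of friction)
- knob_grip (a point): on the knob's axis, 35 mm above the housing's top (85 mm above the worktop): a TCP height for gripping the knob's bar from above. The bar is 44 long, 10 thick, from 6 to 37 mm above the housing's top, on a skirt of 46 mm diameter; x of this point points along the bar to its pointer end (white line). At the mark the bar lies along the housing's x.
- knob_lock (a joint): travel of the lock fork (m) along the housing's +x, towards the knob: 0 = fully back, 0.034 = fully home, its two prongs either side of the tail of the knob's bar (1.5 mm play each side; round tips, which go on when the bar is within about 0.15 rad of the mark, and centre it). Starts between 0 and 0.006; about 1.5 N of friction; stays where it is left.
- lock_tab (a point): in the upright tab of the lock fork, 38 mm above the housing's top: a TCP height for gripping it from above across y. The tab is 13 (x) x 28 (y) mm, from 14 to 44 mm above the housing's top; guide rails 14.5 mm high stand 17 to 23 mm either side of its middle. Axes parallel to the housing's.
- hood_grip (a point): on the mast axis in the black grip on top of the hood, 20 mm below its top: a TCP height for gripping it from above across y (180 mm above the worktop when the mast is down). The grip is a rounded block 46 (x) x 32 (y) x 50 mm high; the release button stands out of its +y (left) side. Axes parallel to the housing's.
- button_face (a point): middle of the outer face of the release button, 24 (x) x 28 mm high, which at rest stands 9 mm out of the grip's +y side. Gripping the grip across y with one pad on the button squeezes it in.
- release_button (a joint): how far the button is squeezed in (m), 0 at rest, 0.008 fully in; a spring of 2 to 6 N pushes it out. At rest a steel barb on it is caught under a lip on the mast's collar and the hood cannot rise more than about 3 mm; from about 0.004 it is free.
- mast_upper (a joint): how far the upper, thinner mast section (with the hood and grip) is drawn out of the lower one (m): 0 to 0.06. It slides almost freely, so it comes out first and reaches its end at the first stop; hood and grip weigh about 0.3 kg and sink back when let go.
- mast_lower (a joint): how far the lower, thicker section is drawn out of the fixed tube (m): 0 to 0.06. It is stiffer (about 6 N of friction; pulling it takes about 10 to 14 N in all), so it follows after the first stop; its end is the second stop. At the second stop the grip is 0.12 m higher than at the start.
- sanding_block: bystander: cork sanding block 61 x 112 x 30 mm lying left of the extractor, origin under its middle
- wood_offcut_0: bystander: pine offcut 45 x 90 x 38 mm lying right of the extractor, origin under its middle. Keep the arm clear of the room here: behind the offcut a thin black lamp cord hangs at x 0.66 to 0.69, y -0.06 (world, m); from x 0.66 on there is a shelf 0.39 m up, on it a carton that juts out to x 0.58 at y 0.24 to 0.6, and under it a tool chest.
- wood_offcut_1: bystander: smaller pine offcut 38 x 60 x 19 mm lying left of the extractor, farther back, origin under its middle

How it is judged:
On the way, in this order (a step that is already met when the one before it is completed fails the run):
1. the suction knob's pointer stands on the long mark, within 0.12 rad (7 degrees) (value of joint suction_knob between -0.12 and 0.12 rad), for 0.2 s.
2. the lock fork is home over the knob (within 3 mm), the knob still on its mark (all of step 1 and value of joint knob_lock above 0.031 m), for 0.2 s.
3. the release button is squeezed in, at least 4 mm (value of joint release_button above 0.004 m), for 0.1 s.
At the end, for the whole second after the job is handed in: The pointer is within 0.12 rad of the long mark and the lock fork within 3 mm of home; both mast sections are within 5 mm of fully out and at rest, and the fingers still hold the hood by its grip (TCP within 40 mm of the middle of the grip, over 3 N), which would sink back without them (all of step 2 and value of joint each of mast_upper, mast_lower above 0.055 m and contact force between the fingers and mast_upper above 3 N and distance between the grasp point and hood_grip below 0.04 m and linear speed of mast_upper below 0.02 m/s); the arm keeps its last pose, push and grip.
It fails at once if the sanding block or one of the two wood offcuts is moved by more than 30 mm (distance of any of sanding_block, wood_offcut_0, wood_offcut_1 from where it was at the start of the episode above 0.03 m).
It also fails if it takes over 56 s, if anything falls off the work surface, if the arm or the gripper's body presses on something with over 40 N, if the wrist force passes 120 N, or if a joint passes its speed limit or range.

## Working session

There is one attempt and no reset: what is moved stays moved. The work goes in short steps, Python scripts to look and compute and a tool call to move; the robot and the scene stay as the last step left them, time stands still between calls to the robot, and variables do not carry over. Pictures are saved under pics/ and viewed, at most 10 in all, crops included, and the job is handed in when it is done.

Besides the shell and the picture viewer there is one more tool, called after "Request:" in YAML: its name, and indented under it one key for each argument. move_arm: Moves the arm, as the interface text tells. Its arguments: {"type":"object","properties":{"increments":{"type":"array","items":{"type":"array"}},"force":{"type":"number"}},"required":["increments"]}

```bash
mkdir -p pics; cat > h.py <<'E'
import numpy as np, cv2
from station import env
from scipy.spatial.transform import Rotation as Ro
def rot(q): return Ro.from_quat([q[1],q[2],q[3],q[0]]).as_matrix()
def proj(p,X):
    c=p["R"]@np.asarray(X,float)+p["t"]; u=p["mtx"]@c; return u[:2]/u[2]
def ray(p,uv,o=None):
    d=np.linalg.inv(p["mtx"])@[uv[0],uv[1],1.]
    return -p["R"].T@p["t"], p["R"].T@d
def wristcam(p,o):
    T=np.asarray(p["tool_from_camera"]);R=rot(o["ee_rot"])
    A=R@T[:3,:3]; t=R@T[:3,3]+o["ee_pos"]
    p["R"]=A.T; p["t"]=-A.T@t; return p
def onz(p,uv,z):
    c,d=ray(p,uv); return c+d*(z-c[2])/d[2]
def save(p,n): cv2.imwrite("pics/"+n,cv2.cvtColor(p["image"],cv2.COLOR_RGB2BGR))
E
python3 - <<'E'
from h import *
o=env.get_obs(); print(o["time_s"],o["ee_pos"],o["ee_rot"],rot(o["ee_rot"]).round(2).tolist())
Z=dict(extractor=0,knob_grip=.085,lock_tab=.088,hood_grip=.18,button_face=.18,sanding_block=0,wood_offcut_0=0,wood_offcut_1=0)
for n in("scene","side"):
    p=env.snapshot(n); p["R"]=np.asarray(p["R"]);p["t"]=np.asarray(p["t"]);save(p,n+".png")
    print(n,(-p["R"].T@p["t"]).round(3))
    for k,z in Z.items():
        for r in env.landmark_of(p,k)[:2]:
            print(k,round(r["score"],2),np.round(r["position"],1),onz(p,r["position"],z).round(4))
E
```

```text
0.0 [ 0.26439639 -0.62056029  0.24905355] [-2.35858101e-04 -1.99981758e-01  9.79799259e-01  8.07580470e-04] [[-0.92, -0.39, -0.0], [-0.39, 0.92, 0.0], [0.0, 0.0, -1.0]]
scene [-0.108  0.775  0.748]
extractor 0.71 [309.  243.3] [0.5104 0.325  0.    ]
knob_grip 0.8 [322.8 201.6] [0.5371 0.2553 0.085 ]
lock_tab 0.73 [345.4 214.7] [0.4583 0.2482 0.088 ]
hood_grip 0.92 [284.9 203.6] [0.4933 0.3976 0.18  ]
button_face 0.68 [278.7 210.7] [0.4821 0.4218 0.18  ]
sanding_block 0.94 [262.6 310.8] [0.4113 0.5307 0.    ]
wood_offcut_0 0.8 [386.6 177.4] [ 0.5836 -0.0397  0.    ]
wood_offcut_0 0.76 [225.  266.4] [0.5798 0.53   0.    ]
wood_offcut_1 0.8 [386.6 177.4] [ 0.5836 -0.0397  0.    ]
wood_offcut_1 0.76 [225.  266.4] [0.5798 0.53   0.    ]
side [0.283 1.192 0.552]
extractor 0.9 [312.5 256.9] [0.5087 0.3319 0.    ]
knob_grip 0.62 [314.9 254.8] [0.4706 0.454  0.085 ]
hood_grip 0.85 [308.7 208.1] [0.4977 0.4009 0.18  ]
button_face 0.73 [311.7 213. ] [0.4838 0.4262 0.18  ]
sanding_block 0.72 [332.7 305.5] [0.4139 0.5216 0.    ]
sanding_block 0.39 [311.5 206.1] [ 0.5962 -0.0006  0.    ]
wood_offcut_0 0.72 [316.4 200.8] [ 0.5903 -0.0512  0.    ]
wood_offcut_0 0.72 [268.6 298.5] [0.5642 0.5293 0.    ]
wood_offcut_1 0.72 [316.4 200.8] [ 0.5903 -0.0512  0.    ]
wood_offcut_1 0.72 [268.6 298.5] [0.5642 0.5293 0.    ]
```

View pics/scene.png

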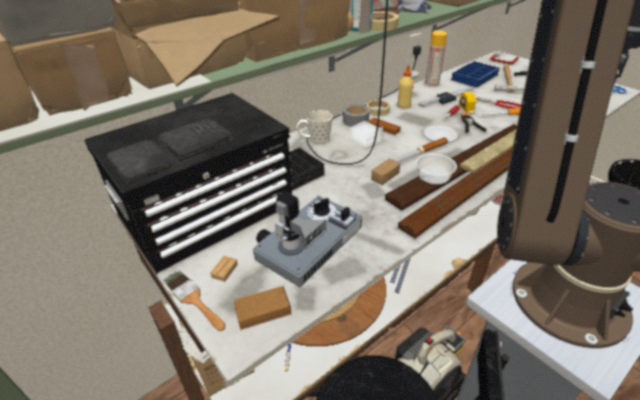

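View pics/side.png

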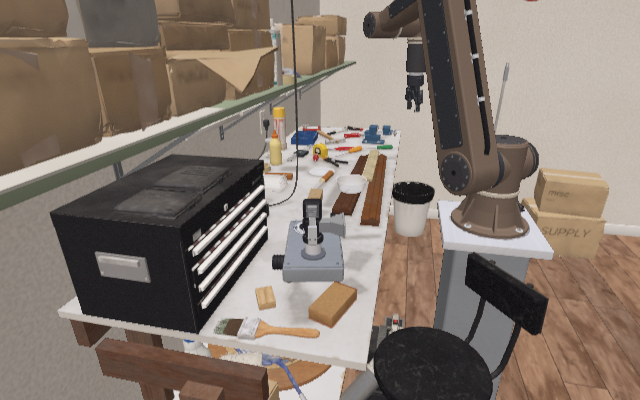

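The scene view shows the extractor near (310,240), with its knob at (322,203), fork tab at (345,214) and hood grip at (285,205). The cork block is at (263,308), one offcut at (225,267) and the other at (386,171). The side view agrees. Next I'll move over the extractor for a wrist look.

```bash
cat >> h.py <<'E'
def inc(goal,yaw,o=None,start=None):
    """yaw: world angle of tool -x axis (tool down)"""
    o=o or env.get_obs(); R=rot(o["ee_rot"]); p=np.asarray(start if start is not None else o["ee_pos"])
    d=R.T@(np.asarray(goal)-p)*100
    cur=np.arctan2(-R[1,0],-R[0,0]); s=-(yaw-cur); s=(s+np.pi)%(2*np.pi)-np.pi
    print("inc cm",d.round(2),"spin",round(s,3),"curyaw",round(cur,3)); return d,s
E
python3 - <<'E'
from h import *
p=env.snapshot("wrist"); print(np.round(p["tool_from_camera"],3),np.round(p["mtx"],1))
inc([.45,-.12,.36],.13); inc([.47,.29,.36],.13)
E
```

```text
[[-0.    -0.954 -0.299  0.077]
 [ 1.    -0.    -0.     0.001]
 [ 0.    -0.299  0.954 -0.124]
 [ 0.     0.     0.     1.   ]] [[310.8   0.  323.9]
 [  0.  310.8 196.1]
 [  0.    0.    1. ]]
inc cm [-36.7   38.82 -11.  ] spin 0.273 curyaw 0.403
inc cm [-54.61  75.75 -11.  ] spin 0.273 curyaw 0.403
```

Request:
move_arm:
  increments:
    - [1,[-36.7,38.8,-11],0.27]
    - [1,[-36.7,38.8,-11],0.27]
    - [1,[-36.7,38.8,-11],0.27]
    - [1,[-36.7,38.8,-11],0.27]
    - [1,[-36.7,38.8,-11],0.27]
    - [1,[-36.7,38.8,-11],0.27]
    - [1,[-36.7,38.8,-11],0.27]
    - [1,[-36.7,38.8,-11],0.27]

```text
time_s: 1.75
ee_pos: [0.4008, -0.2518, 0.3315]
ee_rot: [0.001, -0.066, 0.998, -0.0]
contact_force: [1.8, 0.7, 0.1]
width: 0.0853
grasp_force: 0.0
```

```bash
python3 - <<'E'
from h import *
o=env.get_obs();print(o["time_s"],o["ee_pos"],o["q"]);inc([.46,.29,.36],.13,o)
E
```

```text
1.75 [ 0.40078911 -0.25176007  0.33150888] [-1.43601778e-01 -2.83097945e-02 -2.76886192e-01  3.57186925e-05
 -1.32117812e+00 -1.29456584e+00]
inc cm [-13.04  52.92  -2.85] spin 0.003 curyaw 0.133
```

Request:
move_arm:
  increments:
    - [1,[-13,53,-2.9],0]
    - [1,[-13,53,-2.9],0]
    - [1,[-13,53,-2.9],0]
    - [1,[-13,53,-2.9],0]
    - [1,[-13,53,-2.9],0]
    - [1,[-13,53,-2.9],0]
    - [1,[-13,53,-2.9],0]
    - [1,[-13,53,-2.9],0]

```text
time_s: 2.55
ee_pos: [0.4432, 0.1456, 0.3526]
ee_rot: [0.001, -0.067, 0.998, 0.0]
contact_force: [2.6, -0.2, 0.5]
width: 0.0857
grasp_force: 0.0
```

```bash
python3 - <<'E'
from h import *
o=env.get_obs();print(o["time_s"],o["ee_pos"],o["q"]);inc([.46,.29,.36],.13,o)
E
```

```text
2.55 [0.44319666 0.14564514 0.35262489] [ 7.41278515e-01 -4.91685759e-02 -2.49966407e-01  9.10781641e-05
 -1.36851002e+00 -2.17870259e+00]
inc cm [-3.59 14.08 -0.72] spin 0.003 curyaw 0.133
```

Request:
move_arm:
  increments:
    - [1,[-3.6,12.5,-0.7],0]
    - [1,[-3.6,12.5,-0.7],0]
    - [1,[-3.6,12.5,-0.7],0]
    - [1,[-3.6,12.5,-0.7],0]
    - [1,[-3.6,12.5,-0.7],0]

```text
time_s: 3.05
ee_pos: [0.4626, 0.2728, 0.3584]
ee_rot: [-0.0, -0.067, 0.998, -0.0]
contact_force: [-0.1, -0.1, 0.0]
width: 0.0851
grasp_force: 0.0
```

```bash
cat > look.py <<'E'
from h import *
import sys
o=env.get_obs();p=wristcam(env.snapshot("wrist"),o);save(p,sys.argv[1]);print(o["time_s"],o["ee_pos"],o["q"].round(2) if hasattr(o["q"],"round") else o["q"])
Z=dict(extractor=0,knob_grip=.085,lock_tab=.088,hood_grip=.18,button_face=.18)
for k,z in Z.items():
    for r in env.landmark_of(p,k)[:1]:
        print(k,round(r["score"],2),np.round(r["position"],1),onz(p,r["position"],z).round(4))
E
python3 look.py w1.png
```

```text
3.05 [0.46256673 0.27279251 0.35844441] [ 0.9   0.08 -0.11 -0.   -1.39 -2.33]
knob_grip 0.75 [307.3 213.2] [0.5368 0.2604 0.085 ]
lock_tab 0.76 [296.9 160.6] [0.466  0.2387 0.088 ]
hood_grip 0.75 [435.7 217.9] [0.4881 0.3942 0.18  ]
button_face 0.71 [460.1 218. ] [0.4849 0.4194 0.18  ]
```

View pics/w1.png

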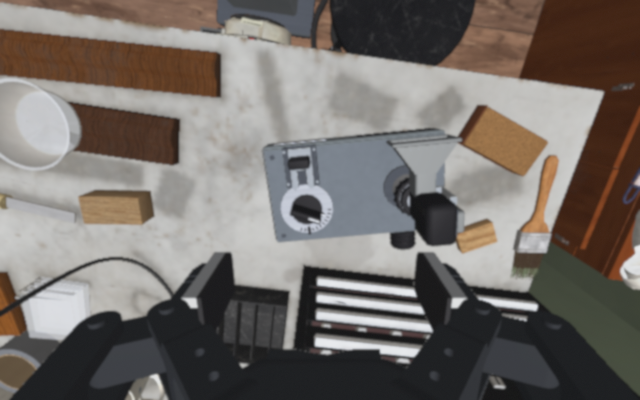

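The wrist view shows the dial centred near (306,210), the tab at (298,160), the grip's black top at (435,218), and the housing edges clearly. I'll enlarge the knob area and measure the housing yaw from its edges.

```bash
python3 - <<'E'
from h import *
im=cv2.imread("pics/w1.png")
c=cv2.resize(im[125:250,255:375],None,fx=5,fy=4.8,interpolation=cv2.INTER_CUBIC);c=cv2.resize(im[125:245,255:375],None,fx=5,fy=5,interpolation=cv2.INTER_CUBIC)
cv2.imwrite("pics/w1c.png",c)
E
```

```text
(no output)
```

View pics/w1c.png

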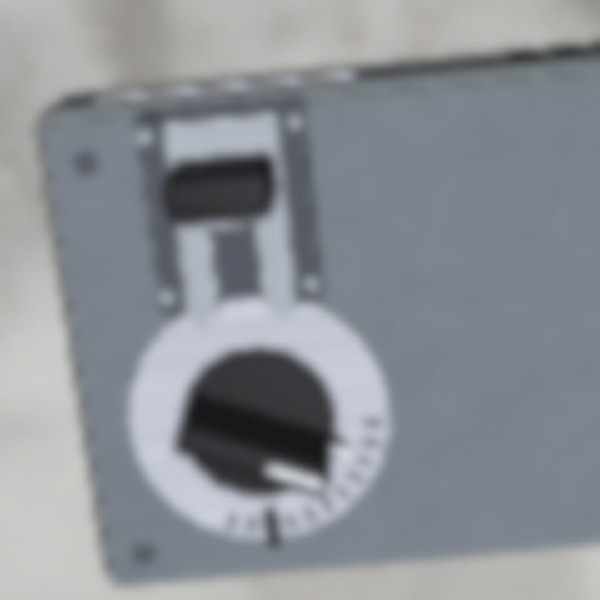

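```bash
cat > m.py <<'E'
from h import *
T=[[-0.,-.954,-.299,.077],[1,0,0,.001],[0,-.299,.954,-.124],[0,0,0,1]]
o=env.get_obs(); p=wristcam(env.snapshot("wrist"),o)
f=lambda cx,cy,z: onz(p,(255+cx/5,125+cy/5),z)[:2]
ang=lambda a,b: np.arctan2(*(b-a)[::-1])
E1=ang(f(50,140,.05),f(105,560,.05)); print("edge yaw",E1)
print("rails",ang(f(145,135,.0645),f(167,298,.0645)),ang(f(293,122,.0645),f(312,284,.0645)))
print("rails across",ang(f(145,135,.0645),f(293,122,.0645))-np.pi/2,ang(f(167,298,.0645),f(312,284,.0645))-np.pi/2)
C=f(260,420,.052);print("dial c",C,"mark",ang(C,f(272,527,.053)))
w0,w1=f(266,468,.087),f(321,489,.087);print("white",w0,w1,"ang",ang(w0,w1), "from centre",ang(C,w1))
for y in(.13,.11,.15):
    R=np.array([[np.cos(y),-np.sin(y)],[np.sin(y),np.cos(y)]]);print(y,"origin from knob",C-R@[.02,-.075],"hood",C+R@[-.02,.145])
print("tab top",f(170,190,.094),f(268,185,.094),"far edge",f(218,220,.094))
E
python3 m.py
```

```text
edge yaw 0.2049598154816576
rails 0.22727289287844105 0.23841203870357228
rails across 0.21909611148742014 0.23079160138273425
dial c [0.54376413 0.2577836 ] mark 0.22324699160423556
white [0.54461903 0.26133607] [0.54878581 0.27702648] ang 1.3112257416433506 from centre 1.315526587344675
0.13 origin from knob [0.51421033 0.32955806] hood [0.50513594 0.39896739]
0.11 origin from knob [0.51565163 0.33013474] hood [0.50796715 0.39971167]
0.15 origin from knob [0.51278085 0.32895267] hood [0.50232018 0.39816664]
tab top [0.46979517 0.22837912] [0.4652558  0.25289816] far edge [0.47592796 0.24129338]
```

```bash
python3 -c "
from h import *
inc([.541,.258,.16],1.31)"
```

```text
inc cm [-7.57 -2.37 19.94] spin -1.178 curyaw 0.132
```

Request:
move_arm:
  increments:
    - [1,[-7.6,-2.4,3],-0.15]
    - [1,[-7.6,-2.4,6],-0.3]
    - [1,[-7.6,-2.4,10],-0.45]
    - [1,[-7.6,-2.4,14],-0.6]
    - [1,[-7.6,-2.4,17],-0.75]
    - [1,[-7.6,-2.4,20],-0.9]
    - [1,[-7.6,-2.4,20],-1.05]
    - [1,[-7.6,-2.4,20],-1.18]

```text
time_s: 4.2
ee_pos: [0.5409, 0.2576, 0.1577]
ee_rot: [-0.001, -0.612, 0.791, -0.0]
contact_force: [0.0, -0.2, -0.1]
width: 0.0855
grasp_force: 0.0
```

```bash
python3 look.py w2.png
```

```text
4.2 [0.5409417  0.25757975 0.15773251] [ 0.77  0.31 -0.28  0.   -0.98 -1.02]
extractor 0.73 [373.1 241.8] [0.5077 0.3276 0.    ]
knob_grip 0.87 [321.7 218.5] [0.5421 0.2586 0.085 ]
lock_tab 0.57 [424.8 168. ] [0.4698 0.2406 0.088 ]
```

View pics/w2.png

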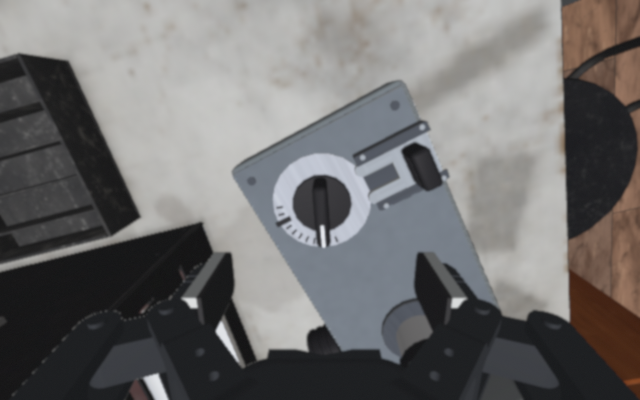

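The knob's bar stands nearly vertical in the image, from (321,180) to the pointer at (324,246). It lies between the fingers and the mark is at (284,220). I'll descend and grip.

Request:
move_arm:
  increments:
    - [0.6,[-0.1,-0.1,3],-0.04]
    - [0.6,[-0.1,-0.1,5.5],-0.04]
    - [0.6,[-0.1,-0.1,7.2],-0.04]
    - [0.6,[-0.1,-0.1,7.2],-0.04]
    - [0.1,[-0.1,-0.1,7.2],-0.04]
    - [0,[-0.1,-0.1,7.2],-0.04]
    - [0,[-0.1,-0.1,7.2],-0.04]
    - [0,[-0.1,-0.1,7.2],-0.04]
  force: 30

```text
time_s: 5.3
ee_pos: [0.5432, 0.2597, 0.0883]
ee_rot: [0.001, -0.626, 0.78, -0.0]
contact_force: [-0.9, -0.7, 4.8]
width: 0.0089
grasp_force: 32.1
```

Request:
move_arm:
  increments:
    - [0,[0,0,-0.1],0.12]
    - [0,[0,0,-0.1],0.26]
    - [0,[0,0,-0.1],0.4]
    - [0,[0,0,-0.1],0.55]
    - [0,[0,0,-0.1],0.7]
    - [0,[0,0,-0.1],0.85]
    - [0,[0,0,-0.1],1.0]
    - [0,[0,0,-0.1],1.12]

```text
time_s: 6.1
ee_pos: [0.5445, 0.2582, 0.0884]
ee_rot: [0.001, -0.113, 0.994, -0.001]
contact_force: [11.7, -7.5, -5.3]
width: 0.0092
grasp_force: 30.8
```

```bash
python3 look.py w3.png; python3 -c "
from h import *
o=env.get_obs();inc(o['ee_pos'],.22,o);print(o['contact_force'],o['moment'])
im=cv2.imread('pics/w3.png');cv2.imwrite('pics/w3c.png',cv2.resize(im[100:300,200:440],None,fx=3,fy=3,interpolation=cv2.INTER_CUBIC))"
```

```text
6.1 [0.54453474 0.25818133 0.08843412] [ 0.77  0.39 -0.35  0.   -0.83 -2.11]
extractor 0.87 [427.1 178.4] [0.5056 0.3241 0.    ]
knob_grip 0.71 [324.2 267.1] [0.5419 0.2584 0.085 ]
lock_tab 0.97 [318.7  96.8] [0.4693 0.2395 0.088 ]
hood_grip 0.35 [429.2 178.4] [0.4746 0.2543 0.18  ]
inc cm [0. 0. 0.] spin 0.013 curyaw 0.233
[11.27948862 -6.99207582 -5.24667651] [-2.72097686 -4.30042822 -0.03815617]
```

View pics/w3c.png

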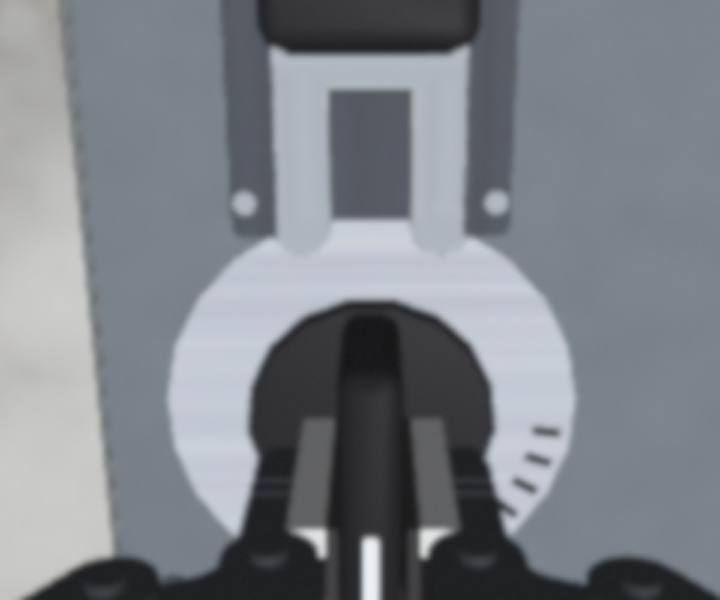

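The bar is parallel to the rails and centred between the prongs (column 371, rail dots at 244 and 496), so the knob is on its mark. I'll release, lift and move over to the tab.

Request:
move_arm:
  increments:
    - [0.5,[0,0,0],0]
    - [0.5,[0,0,0],0]
    - [0.6,[0,0,-2],0]
    - [0.7,[0,0,-4.5],0]
    - [0.7,[4,0,-4.5],0.01]
    - [0.7,[7.4,0,-4.5],0.01]
    - [0.7,[7.4,0,-4.5],0.01]

```text
time_s: 7.1
ee_pos: [0.4669, 0.2408, 0.1333]
ee_rot: [-0.001, -0.111, 0.994, 0.0]
contact_force: [1.1, -0.2, 0.5]
width: 0.06
grasp_force: 0.0
```

```bash
python3 look.py w4.png; python3 -c "
from h import *
inc([.469,.240,.088],.222)"
```

```text
7.1 [0.46689646 0.24082529 0.13333665] [ 0.85  0.22 -0.47 -0.   -0.88 -2.2 ]
extractor 0.79 [404.3 250.4] [0.5049 0.3258 0.    ]
knob_grip 0.72 [325.2 332.6] [0.538  0.2585 0.085 ]
lock_tab 0.97 [324.3 236.2] [0.4678 0.242  0.088 ]
inc cm [ 0.26 -0.2   4.49] spin 0.001 curyaw 0.223
```

View pics/w4.png

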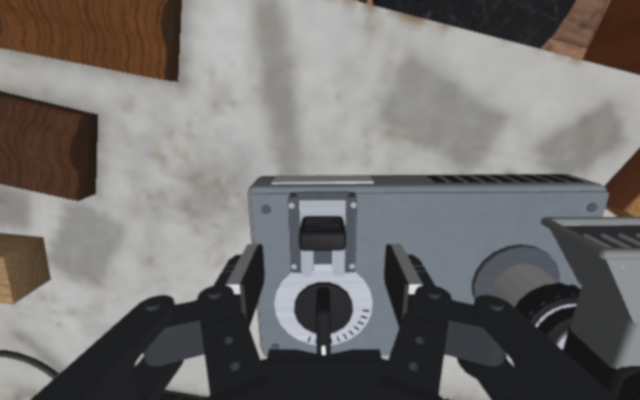

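Request:
move_arm:
  increments:
    - [0.7,[-0.1,0,3],0]
    - [0.7,[-0.1,0,4.5],0]
    - [0.7,[-0.1,0,4.5],0]
    - [0.2,[-0.1,0,4.5],0]
    - [0.2,[-0.1,0,4.5],0]
    - [0.2,[-0.1,0,4.5],0]
    - [0.2,[-0.1,0,4.5],0]

```text
time_s: 8.1
ee_pos: [0.472, 0.2415, 0.0891]
ee_rot: [0.0, -0.111, 0.994, -0.001]
contact_force: [2.2, -7.2, 3.6]
width: 0.0271
grasp_force: 32.9
```

Request:
move_arm:
  increments:
    - [0.2,[-0.6,0,0],0]
    - [0.2,[-1.2,0,0],0]
    - [0.2,[-1.8,0,0],0]
    - [0.2,[-2.4,0,0],0]
    - [0.2,[-2.9,0,0],0]
    - [0.2,[-3.3,0,0],0]
    - [0.2,[-3.3,0,0],0]

```text
time_s: 8.8
ee_pos: [0.5024, 0.2482, 0.0891]
ee_rot: [-0.001, -0.111, 0.994, -0.001]
contact_force: [-8.3, -4.6, 10.6]
width: 0.0276
grasp_force: 33.9
```

Request:
move_arm:
  increments:
    - [0.2,[-0.3,0,0],0]
    - [0.2,[-0.6,0,0],0]
    - [0.2,[-0.6,0,0],0]

```text
time_s: 9.1
ee_pos: [0.5034, 0.2481, 0.0887]
ee_rot: [-0.005, -0.11, 0.994, -0.002]
contact_force: [-33.3, -2.7, 27.8]
width: 0.0275
grasp_force: 36.1
```

```bash
python3 look.py w5.png;python3 -c "
from h import *
im=cv2.imread('pics/w5.png');cv2.imwrite('pics/w5c.png',cv2.resize(im[180:380,200:440],None,fx=3,fy=3,interpolation=cv2.INTER_CUBIC))"
```

```text
9.1 [0.50337948 0.24808479 0.08872989] [ 0.8   0.34 -0.43 -0.01 -0.81 -2.15]
extractor 0.95 [425.9 234.6] [0.5049 0.3266 0.    ]
knob_grip 0.74 [325.6 335.4] [0.538  0.2574 0.085 ]
lock_tab 0.85 [322. 267.] [0.4994 0.247  0.088 ]
hood_grip 0.42 [321.4 266.8] [0.4481 0.2362 0.18  ]
```

View pics/w5c.png

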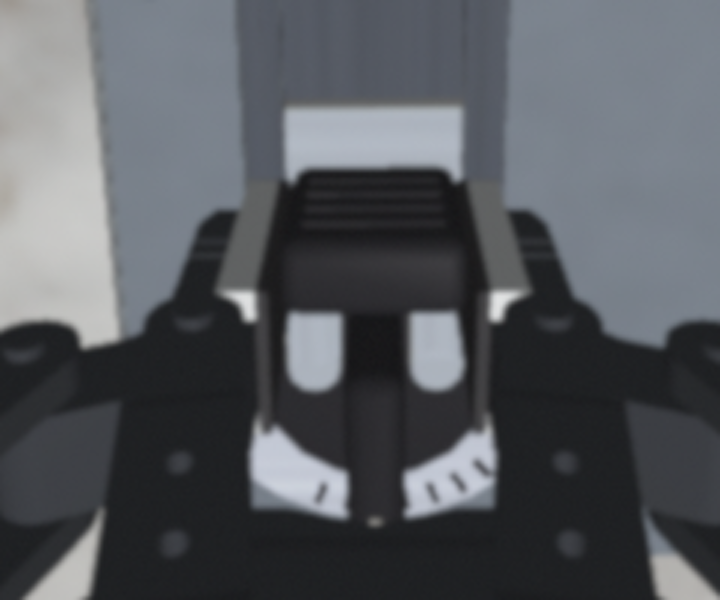

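The prongs straddle the bar's tail (prong tips at (315,385) and (437,385) in the crop, bar at 375). The push also met a hard stop at 33 N with no further travel, so the fork is home. I'll release, lift and go above the hood.

Request:
move_arm:
  increments:
    - [0.2,[0.35,0,0],0]
    - [0.65,[0.35,0,0],0]
    - [0.65,[0.35,0,0],0]
    - [0.65,[0.35,0,-3],0]
    - [0.8,[0.35,0,-8],0]
    - [1,[0.35,0,-13],0]
    - [1,[0.35,0,-17],0]
    - [1,[0.35,0,-17],0]

```text
time_s: 10.2
ee_pos: [0.5091, 0.252, 0.2653]
ee_rot: [0.005, -0.111, 0.994, 0.003]
contact_force: [-0.7, -0.0, -0.8]
width: 0.0853
grasp_force: 0.0
```

```bash
python3 look.py w6.png; python3 -c "
from h import *
inc([.4715,.3911,.26],.222)
inc([.491,.3956,.26],.222)
im=cv2.imread('pics/w6.png');cv2.imwrite('pics/w6c.png',im)"
```

```text
10.2 [0.50914465 0.25199426 0.26527805] [ 0.81  0.17 -0.21  0.   -1.18 -2.15]
extractor 0.77 [380.1 166.7] [0.5017 0.3258 0.    ]
knob_grip 0.76 [320.1 205.8] [0.5401 0.2565 0.085 ]
lock_tab 0.67 [319.9 165.6] [0.4981 0.247  0.088 ]
hood_grip 0.65 [517.6 226.6] [0.4906 0.3939 0.18  ]
button_face 0.63 [551.1 227.2] [0.4856 0.418  0.18  ]
inc cm [ 0.23 14.53 -0.34] spin 0.001 curyaw 0.223
inc cm [-1.77 14.54 -0.34] spin 0.001 curyaw 0.223
```

Request:
move_arm:
  increments:
    - [1,[-0.6,5,-0.5],0]
    - [1,[-1.2,10,-0.5],0]
    - [1,[-1.8,14.6,-0.5],0]
    - [1,[-1.8,14.6,-0.5],0]
    - [1,[-1.8,14.6,-0.5],0]

```text
time_s: 11.0
ee_pos: [0.4907, 0.3974, 0.261]
ee_rot: [-0.001, -0.112, 0.994, -0.001]
contact_force: [-0.3, -0.1, -0.1]
width: 0.0856
grasp_force: 0.0
```

```bash
python3 look.py w7.png
```

```text
11.0 [0.49074609 0.39736517 0.26096345] [ 0.99  0.28 -0.07 -0.   -1.22 -2.34]
extractor 0.83 [262.7 161.9] [0.5062 0.3223 0.    ]
knob_grip 0.64 [179.5 198.1] [0.5417 0.2592 0.085 ]
lock_tab 0.62 [168.9 153.6] [0.4976 0.2465 0.088 ]
hood_grip 0.88 [320.1 211.3] [0.4896 0.3949 0.18  ]
button_face 0.88 [354.7 212.4] [0.485  0.4187 0.18  ]
```

View pics/w7.png

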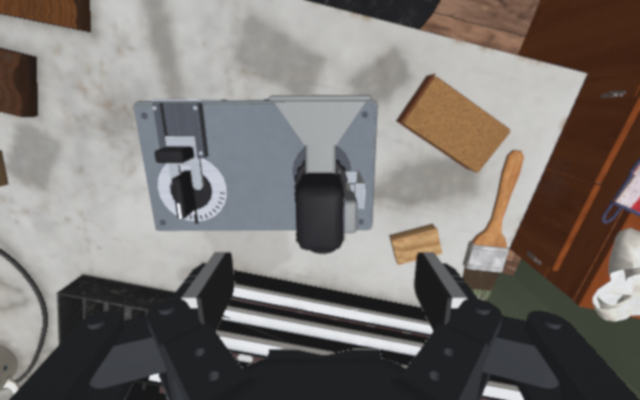

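The hood grip is centred between the fingers at (320,212) with the button on its right at (350,205). The fork sits home over the aligned knob at left (185,185). I'll descend and squeeze.

Request:
move_arm:
  increments:
    - [1,[0,-0.15,3],0]
    - [1,[0,-0.15,6],0]
    - [1,[0,-0.15,8.1],0]
    - [1,[0,-0.15,8.1],0]
    - [0.2,[0,-0.15,8.1],0]
    - [0.2,[0,-0.15,8.1],0]
    - [0.2,[0,-0.15,8.1],0]
    - [0.2,[0,-0.15,8.1],0]
  force: 60

```text
time_s: 12.1
ee_pos: [0.4926, 0.3954, 0.1842]
ee_rot: [0.001, -0.112, 0.994, 0.001]
contact_force: [0.6, -5.2, 4.1]
width: 0.0312
grasp_force: 59.9
```

Request:
move_arm:
  increments:
    - [0.1,[0,0,0],0]
    - [0.1,[0,0,-0.5],0]
    - [0.1,[0,0,-1.2],0]
    - [0.1,[0,0,-2],0]
    - [0.1,[0,0,-3],0]
    - [0.1,[0,0,-4],0]

```text
time_s: 12.7
ee_pos: [0.4922, 0.3952, 0.2228]
ee_rot: [0.0, -0.111, 0.994, 0.0]
contact_force: [4.7, -1.0, -4.4]
width: 0.0315
grasp_force: 59.6
```

Request:
move_arm:
  increments:
    - [0.1,[0,0,-1],0]
    - [0.1,[0,0,-2],0]
    - [0.1,[0,0,-3],0]
    - [0.1,[0,0,-4],0]
    - [0.1,[0,0,-5],0]
    - [0.1,[0,0,-6],0]
    - [0.1,[0,0,-7],0]
    - [0.1,[0,0,-7.6],0]

```text
time_s: 13.5
ee_pos: [0.4919, 0.3952, 0.2979]
ee_rot: [-0.0, -0.111, 0.994, 0.0]
contact_force: [7.7, 0.3, -10.6]
width: 0.0313
grasp_force: 60.8
```

Request:
move_arm:
  increments:
    - [0.1,[0,0,-0.4],0]
    - [0.1,[0,0,-0.7],0]
    - [0.1,[0,0,-0.7],0]
    - [0.1,[0,0,-0.7],0]

```text
time_s: 13.9
ee_pos: [0.4919, 0.3952, 0.3044]
ee_rot: [-0.0, -0.111, 0.994, 0.0]
contact_force: [6.3, 0.3, -8.7]
width: 0.0314
grasp_force: 63.6
```

Request:
move_arm:
  increments:
    - [0.1,[0,0,-0.3],0]
    - [0.1,[0,0,-0.6],0]
    - [0.1,[0,0,-0.6],0]
    - [0.1,[0,0,-0.6],0]

```text
time_s: 14.3
ee_pos: [0.4907, 0.3946, 0.3049]
ee_rot: [-0.003, -0.111, 0.994, -0.002]
contact_force: [13.1, 2.7, -32.4]
width: 0.0311
grasp_force: 64.5
```

The second stop is reached: a 6 mm command gave 0.5 mm of motion at 32 N, with a 121 mm rise in total. I'll ease the pull a little, let it settle and verify.

Request:
move_arm:
  increments:
    - [0.1,[0,0,0.2],0]
    - [0.1,[0,0,0.2],0]
    - [0.1,[0,0,0.2],0]
    - [0.1,[0,0,0.2],0]

```text
time_s: 14.7
ee_pos: [0.4909, 0.3946, 0.3047]
ee_rot: [-0.002, -0.111, 0.994, -0.001]
contact_force: [10.8, 2.0, -23.1]
width: 0.0309
grasp_force: 65.6
```

```bash
python3 - <<'E'
from h import *
o=env.get_obs();print(o["ee_pos"],o["contact_force"],o["grasp_force"])
p=env.snapshot("side");im=p["image"][...,::-1]
w=env.snapshot("wrist")["image"][...,::-1]
a=cv2.resize(im[120:300,230:390],(480,540),interpolation=cv2.INTER_CUBIC);b=cv2.resize(w[60:300,80:222],(320,540))
cv2.imwrite("pics/end.png",np.hstack([a,b]))
for q in("hood_grip",): print([(round(r["score"],2),np.round(r["position"],1)) for r in env.landmark_of(p,q)],proj(p,[.4905,.3955,.30]))
E
```

```text
[0.49094041 0.39464586 0.30474084] [ 10.81089554   1.98857866 -23.06991669] 65.56693643331528
[(0.7, array([310. , 159.8]))] [311.25411217 159.64419466]
```

View pics/end.png

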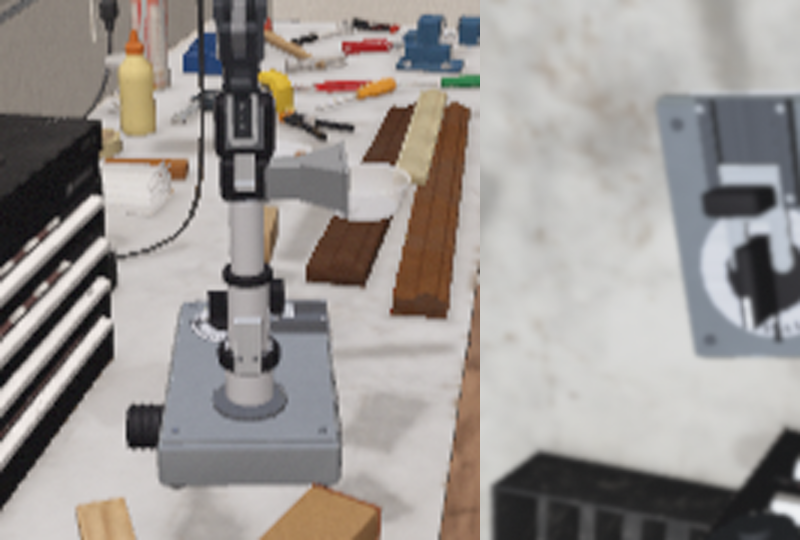

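The picture shows the hood held up at about (245,165) with both mast sections out. The grip lies where 0.30 m projects, and the fork is over the knob with the bar straight.

```bash
python3 -c "
from station import env
print(env.job_done())"
```

```text
the job is handed in; nothing more can be done
None
```

I handed the job in: the knob is on its mark, the lock fork is home over it, and the hood is held by its grip at the second stop with both mast sections out; the hand-in returned no verdict.

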